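# Balance a sealed centrifuge bucket on the trip balance

## Task

Find the counterweight of the sealed centrifuge bucket on the trip balance: thread the brass ring weights it needs onto the spindle of the empty pan, then nudge the orange rider along its bar until the beam comes to rest level. The pivots are delicate: feel your way, set weights down gently, and never squeeze the rider or press hard on any part of the balance. Leave the bucket on its pan, weights you do not need standing on the mat or bench, and everything else where it is.

Things in the scene. Friction and masses are not known exactly. Their poses are not given: they have to be found in the camera images.
- balance: Grey two-pan balance, fixed; base 130 x 360 x 34 mm. Origin: middle of its underside. Beam along its y, pivot 75 mm up; bucket pan at y = +130 mm, weights pan at y = -130 mm, rider bar at x = -90 mm (robot side). At x = +46 mm a red pointer rises to 218 mm before a white scale (green mark: level). The pans stay horizontal, so where on a pan a load lies does not matter.
- beam (a joint): Beam tilt, rad: 0 = level, positive = weights pan low. Stops at -0.10 and +0.10 (13 mm of pan height either way). Starts at -0.10: the bucket outweighs the empty pan. Off the stops a light spring gives about 0.045 rad per 10 g of imbalance (arm 0.13 m); a free beam settles in about 1 s.
- rider (a joint): Place of the orange rider on its bar, m: 0 = at the beam's middle, growing to 0.140 towards the weights pan (balance -y). Each mm counts as 1 g on the weights pan. It sticks by friction and slides at 1 to 1.5 N; pushing it tilts the beam meanwhile. Starts from 0 to 0.1.
- rider_top (a point): Centre of the top of the rider's upright tab, 14 mm (balance x) by 20 mm (balance y, the sliding direction), standing free for its upper 45 mm. The bar lies 60 mm below this point. Moves with rider and beam.
- weights_pan (a point): Centre of the upper face of the weights pan, at the foot of its spindle (upright round steel pin, 10 mm thick, round-tipped, top 52 mm above this point). Moves with the beam: 95 mm above the bench when level.
- pan_weights: The weights pan: steel disc 100 mm across with its spindle; its origin lies on the beam's axis, 20 mm below the pan's upper face.
- bucket_pan (a point): Centre of the upper face of the bucket pan. Moves with the beam: 95 mm above the bench when level.
- bucket: Sealed steel centrifuge bucket with blue cap, 64 mm across, 68 mm tall, standing on the bucket pan. Origin: middle of its underside. Its mass is unknown, between 240 and 560 g.
- mat: Black rubber mat 230 x 80 x 4 mm, fixed, on which the three weights stand in a row along its x, 70 mm apart, in any order. Origin: middle of its underside.
- w100: Brass ring weight of 100 g: 36 mm outside, 15 mm hole, 14 mm tall, lying flat. Origin: middle of its underside.
- w200: Brass ring weight of 200 g: 42 mm outside, 15 mm hole, 19 mm tall, lying flat. Origin: middle of its underside.
- w300: Brass ring weight of 300 g: 46 mm outside, 15 mm hole, 24 mm tall, lying flat. Origin: middle of its underside.
- tape: Bystander: roll of white tape, 52 mm across, 20 mm tall. Origin: middle of underside.
- marker: Bystander: blue marker pen lying on the bench, 120 mm long, 14 mm thick. Origin: middle of underside.
- slide_box: Bystander: orange slide box 100 x 80 x 35 mm. Origin: middle of underside.
- reagent: Bystander: white reagent bottle with red cap, 60 mm across, 130 mm tall. Origin: middle of underside.
- jar: Bystander: amber jar with black cap, 56 mm across, 70 mm tall. Origin: middle of underside.
- beaker: Bystander: clear plastic beaker, 70 mm across, 80 mm tall. Origin: middle of underside.
Not all that is in view belongs to the job. Leave any blue, brown or red look-alike of the w300 alone.

How it is judged (in metres and radians):
At the end, for the whole second after the job is handed in: Beam at rest level within 0.02 rad; bucket upright on its pan within 25 mm of centre; one or more ring weights flat on the spindle (within 5 mm of its axis, underside under 48 mm above the pan), the others flat on mat or bench, 90 mm or more from the spindle (value of joint beam between -0.02 and 0.02 rad and velocity of joint beam between -0.03 and 0.03 rad/s and horizontal distance between bucket and bucket_pan below 0.025 m and angle between bucket's own z axis and vertical below 0.08 rad and z of bucket in the frame of bucket_pan between -0.006 and 0.006 m and ((horizontal distance between w100 and weights_pan below 0.005 m and z of w100 in the frame of weights_pan between -0.004 and 0.048 m) or (horizontal distance between w100 and weights_pan above 0.09 m and height (world z) of w100 below 0.03 m)) and ((horizontal distance between w200 and weights_pan below 0.005 m and z of w200 in the frame of weights_pan between -0.004 and 0.048 m) or (horizontal distance between w200 and weights_pan above 0.09 m and height (world z) of w200 below 0.03 m)) and ((horizontal distance between w300 and weights_pan below 0.005 m and z of w300 in the frame of weights_pan between -0.004 and 0.048 m) or (horizontal distance between w300 and weights_pan above 0.09 m and height (world z) of w300 below 0.03 m)) and angle between each of w100, w200, w300's own z axis and vertical below 0.1 rad and ((horizontal distance between w100 and weights_pan below 0.005 m and z of w100 in the frame of weights_pan between -0.004 and 0.048 m) or (horizontal distance between w200 and weights_pan below 0.005 m and z of w200 in the frame of weights_pan between -0.004 and 0.048 m) or (horizontal distance between w300 and weights_pan below 0.005 m and z of w300 in the frame of weights_pan between -0.004 and 0.048 m))); the robot touches nothing.
It fails at once if the gripper or arm squeezes or presses on any part of the balance with more than 12 N (contact force between any of the fingers, the arm and balance above 12 N).
It fails at once if the weights pan is loaded with more than 18 N by pressing or by weights dropped on it (contact force between pan_weights and anything else above 18 N).
It fails at once if a bystander is moved by more than 30 mm (distance of any of tape, marker, slide_box, reagent, jar, beaker from where it was at the start of the episode above 0.03 m).
It also fails if it takes over 72 s, if anything falls off the work surface, if the arm or the gripper's body presses on something with over 40 N, if the wrist force passes 120 N, or if a joint passes its speed limit or range.

## Robot

A 6-joint arm with a two-finger parallel gripper is mounted at the origin on the work surface. World frame = base frame: x ahead of the robot, y to its left, z up, the work surface at z = 0. Lengths are in m, angles in degrees, forces in N, time in s.
With the tool pointing down it reaches from about 0.35 to 0.875 m from the base axis. Payload 4.2 kg.
Tool frame: the origin (TCP) lies midway between the tips of the shut fingers; the grasp point (between the pads) lies 19 mm behind it; z points along the fingers, y is the line along which they close (so a half turn about z gives the same grasp; the last joint's range is limited). The gripper opens to 87 mm and grips with 3 to 60 N. Pads are 19 mm wide; open, the fingers measure 117 mm over their backs; the gripper's body (75 mm by 190 mm) begins 51 mm behind the grasp point.
Start: joints at [80.306, 22.042, 0.453, 0, -68.411, -14.817], TCP at [0.259, 0.569, 0.223] pointing down, gripper open.
Joint ranges: [-179.83, 179.83], [-69.29, 118.12], [-61.27, 80.66], [-181.25, 117.63], [-171.15, -9.14], [-177.46, 177.46]. Speed limits (degrees/s): [159.86, 159.86, 180, 180, 180, 180].

## Interface

Orientations are given as [roll, pitch, yaw] about the fixed x, y, z axes, in that order (R = Rz(yaw) Ry(pitch) Rx(roll)).
In Python, from workcell import env gives the robot as it stands. The module is installed in compiled form; this text tells all that it offers. Calls block until the motion is done:
- env.goto(position, orientation): joint-space move of the TCP to a pose.
- env.move_straight(position, rotation=None, rate=0.15, force_limit=None): straight line of the TCP; rotation=None keeps the orientation; rate is the mean speed in m/s. With force_limit (N) it stops when the force on the tool has changed by that much, and returns True; else False.
- env.set_joints(angles): joint-space move.
- env.gripper_to(opening, grasp_force=None): opening from 0.0 (shut) to 1.0 (fully open); grasp_force is the grip in N (None keeps the last); returns when the fingers have stopped.
- env.dwell(seconds).
- env.inverse_kinematics(position, orientation): joint angles nearest the present ones, or None.
- env.read_state(): the state.
- env.grab_frame(name): name is "scene" or "top" or "wrist"; returns a dict with "image" (480x640x3 uint8, blue, green, red), "fx", "fy", "cx", "cy" (pixels), "position" and "orientation" of the camera in the world. Camera axes: x right, y up, looking along -z (the intrinsics and any distortion apply to the point x, -y, -z); pixel columns grow to the right and rows downward; lengths in m; the calibration is good to about 2 mm. A picture is of the moment at which its call begins. There is no depth.
A pose or a line that the arm cannot do raises env.Unreachable and nothing moves.
- env.close_job(): hands the job in; it is judged then, once.
Trained networks look in a picture, given as the dict that the camera call returned (one of the last four; its "shot" number tells which), for a name from the list of things; names that differ only in an ending like _2 or _b are one class to them, and where a whole thing is asked for, a point or a joint stands for the part that bears it (a point fixed in the world has none). Each returns a list of dicts, best first, with "score" (0 to 1); they miss things now and then, are a little off and sometimes report something else, mostly with a low value. They report only what shows in the picture. A call takes as long as a camera call. They do not tell look-alikes from the thing itself.
- env.search_frame(picture, thing): "xyz" ([x, y, z] in m, in world coordinates, good to about 4 mm: the middle of the surface that is visible of it).
- env.trace(picture, thing): "mask" (480x640 bool, what is visible of it).
The state is a dict: "clock": time; "joint_positions": joint angles; "qvel": joint speeds; "joint_torque": joint torques, N m; "position": TCP position; "tool_rot": TCP orientation; "force": force on the tool from outside, world axes, zero at the start; "wrist_torque": the same for the moment, N m; "opening": opening from 0.0 (shut) to 1.0 (fully open); "finger_force": force on a finger pad.
Only numpy, scipy, OpenCV 4.12 (cv2) and the standard library are available. Lean on these libraries where they do the work, as an engineer would, in place of code of your own. Each camera call takes 0.05 s, during which the arm holds its last target. There are 200 camera calls.

## Working session

There is one attempt and no reset: what is moved stays moved. The work goes in short steps, each a Python script; the robot and the scene stay as the last script left them, time stands still between calls to the robot, and variables do not carry over. Pictures are saved under pics/ and viewed, at most 10 in all, crops included, and the job is handed in when it is done.

```bash
mkdir -p pics; python3 - <<'E'
from workcell import env
import cv2,numpy as np
s=env.read_state();print(s['clock'],s['position'],s['tool_rot'],s['opening'])
ims=[]
for n in('scene','top'):
    f=env.grab_frame(n);cv2.imwrite(f'pics/{n}0.png',f['image'])
    print(n,f['fx'],f['cx'],f['cy'],np.round(f['position'],3),np.round(f['orientation'],2),[k for k in f])
    for t in('balance','w100','w200','w300','rider_top','rider','weights_pan','bucket','bucket_pan','mat','pan_weights'):
        print(t,[(np.round(d['xyz'],3).tolist(),round(d['score'],2)) for d in env.search_frame(f,t)][:4])
print(env.read_state()['clock'])
E
```

```text
0.0 [0.25900134 0.56813847 0.2214359 ] [ 1.79872000e+02 -5.45789836e-03 -2.45219651e+01] 1.000502389309281
scene 481.5074476390749 321.9261170037036 242.74155412164848 [ 1.191 -0.867  0.763] [58.58  1.05 33.75] ['image', 'fx', 'fy', 'cx', 'cy', 'position', 'orientation', 'shot']
balance [([0.608, 0.057, 0.036], 0.92)]
w100 [([0.438, -0.42, 0.02], 0.92), ([0.44, -0.193, 0.02], 0.8), ([0.535, -0.433, 0.021], 0.73), ([0.519, -0.186, 0.024], 0.7)]
w200 [([0.438, -0.42, 0.02], 0.92), ([0.44, -0.193, 0.02], 0.8), ([0.535, -0.433, 0.021], 0.73), ([0.519, -0.186, 0.024], 0.7)]
w300 [([0.438, -0.42, 0.02], 0.92), ([0.44, -0.193, 0.02], 0.8), ([0.535, -0.433, 0.021], 0.73), ([0.519, -0.186, 0.024], 0.7)]
rider_top [([0.403, -0.316, 0.027], 0.67), ([0.503, 0.089, 0.105], 0.56)]
rider [([0.506, 0.087, 0.104], 0.68), ([0.401, -0.316, 0.025], 0.42)]
weights_pan [([0.588, -0.035, 0.112], 0.63)]
bucket [([0.611, 0.057, 0.034], 0.7), ([0.606, 0.206, 0.127], 0.59)]
bucket_pan []
mat [([0.494, -0.33, 0.005], 0.76), ([0.473, -0.316, 0.031], 0.48)]
pan_weights [([0.587, -0.035, 0.108], 0.64)]
top 506.429
[... 346 characters left out ...]
5, -0.411, 0.024], 0.77), ([0.435, -0.185, 0.023], 0.75), ([0.535, -0.424, 0.023], 0.71), ([0.465, -0.306, 0.029], 0.69)]
w300 [([0.435, -0.411, 0.024], 0.77), ([0.435, -0.185, 0.023], 0.75), ([0.535, -0.424, 0.023], 0.71), ([0.465, -0.306, 0.029], 0.69)]
rider_top [([0.496, 0.097, 0.118], 0.41)]
rider [([0.493, 0.095, 0.118], 0.47), ([0.462, -0.302, 0.028], 0.2)]
weights_pan [([0.579, -0.028, 0.11], 0.73)]
bucket [([0.591, 0.225, 0.139], 0.88)]
bucket_pan [([0.581, 0.213, 0.083], 0.68)]
mat [([0.723, -0.293, 0.072], 0.7), ([0.47, -0.306, 0.007], 0.55), ([0.494, 0.096, 0.119], 0.51), ([0.572, 0.025, 0.09], 0.2)]
pan_weights [([0.582, -0.031, 0.107], 0.67), ([0.464, -0.302, 0.028], 0.17)]
1.2
```

View pics/scene0.png

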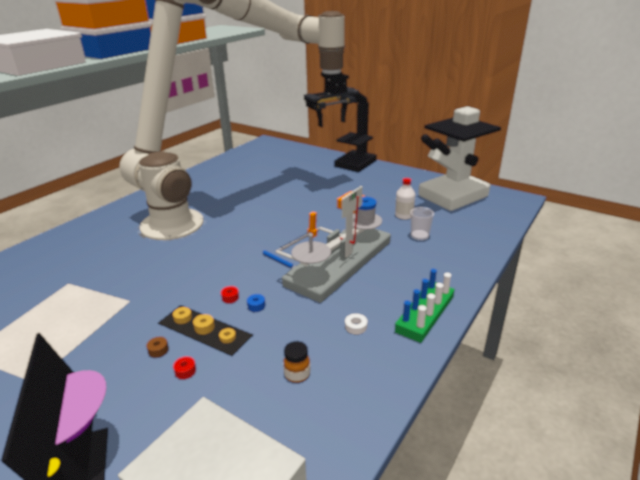

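View pics/top0.png

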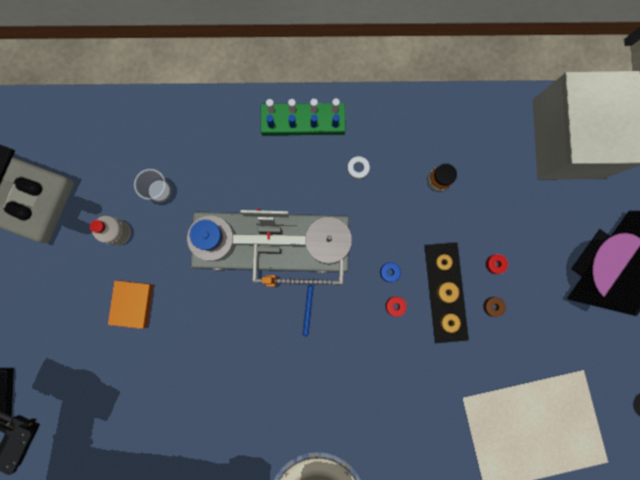

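The scene view shows the balance with its bucket at the back, and three brass rings on the mat among red, blue and brown look-alikes. In the top view the rings are at (445,262), smallest, (449,292), largest, and (451,323). The weights pan is at (328,240), the bucket at (206,236) and the rider at (269,281), with world -y to the right. Next I'll measure these points properly.

```bash
cat > h.py <<'E'
from workcell import env
import cv2,numpy as np
from scipy.spatial.transform import Rotation as R
def rot(f): return R.from_euler('xyz',f['orientation'],degrees=True).as_matrix()
def back(f,px,z):
    d=rot(f)@np.array([(px[0]-f['cx'])/f['fx'],-(px[1]-f['cy'])/f['fy'],-1.])
    p=np.array(f['position']);return p+d*(z-p[2])/d[2]
def pix(f,P):
    c=rot(f).T@(np.array(P)-f['position']);return np.array([f['cx']+f['fx']*c[0]/-c[2],f['cy']-f['fy']*c[1]/-c[2]])
def blobs(f,lo,hi,amin=30,roi=None):
    m=cv2.inRange(cv2.cvtColor(f['image'],cv2.COLOR_BGR2HSV),lo,hi)
    if roi: k=np.zeros_like(m);k[roi[1]:roi[3],roi[0]:roi[2]]=255;m&=k
    out=[]
    for c in cv2.findContours(m,cv2.RETR_EXTERNAL,cv2.CHAIN_APPROX_NONE)[0]:
        c=cv2.convexHull(c);a=cv2.contourArea(c)
        if a>amin:
            M=cv2.moments(c);out.append((M['m10']/M['m00'],M['m01']/M['m00'],a,2*np.sqrt(a/np.pi)))
    return out
E
python3 - <<'E'
from h import *
f=env.grab_frame('top');hsv=cv2.cvtColor(f['image'],cv2.COLOR_BGR2HSV)
print(hsv[292,441],hsv[281,269],hsv[255,328])
for b in blobs(f,(10,90,90),(30,255,255),roi=(420,240,480,345)):
    print('w',np.round(b,1),np.round(back(f,b[:2],.022),4),b[3]/f['fx']*1170)
for n in('weights_pan','bucket','rider','balance'):
    for d in env.trace(f,n)[:1]:
        ys,xs=np.nonzero(d['mask']);(c,wh,a)=cv2.minAreaRect(np.c_[xs,ys].astype(np.float32))
        print(n,d['score'],np.round(c,1),np.round(wh,1),round(a,1),[np.round(back(f,c,z),4) for z in(.034,.108,.155)])
# approach over pan with wrist cam
env.goto([.50,-.03,.33],[180,0,0]);
f=env.grab_frame('wrist');cv2.imwrite('pics/wr1.png',f['image']);s=env.read_state()
print(f['fx'],f['cx'],f['cy'],f['position'],f['orientation'],s['clock'],s['position'],s['force'])
E
```

```text
[ 20 155 194] [ 16 187 194] [ 13  11 169]
w [450.7 322.8 273.   18.6] [ 0.3951 -0.3108  0.022 ] 43.0727787662796
w [448.3 292.  326.   20.4] [ 0.4651 -0.3084  0.022 ] 47.068500943495934
w [444.  261.7 193.   15.7] [ 0.5348 -0.3015  0.022 ] 36.21597831221375
weights_pan 0.73 [447.5 291.5] [19. 21.] 90.0 [array([ 0.4664, -0.3032,  0.034 ]), array([ 0.4671, -0.282 ,  0.108 ]), array([ 0.4675, -0.2686,  0.155 ])]
bucket 0.66 [206. 235.] [30. 32.] 90.0 [array([0.6032, 0.2451, 0.034 ]), array([0.5951, 0.2311, 0.108 ]), array([0.59  , 0.2222, 0.155 ])]
rider 0.71 [447. 292.] [18. 20.] 90.0 [array([ 0.4653, -0.302 ,  0.034 ]), array([ 0.466 , -0.2809,  0.108 ]), array([ 0.4665, -0.2675,  0.155 ])]
balance 0.68 [268.5 247.8] [162.2  76.2] 4.2 [array([0.5718, 0.1028, 0.034 ]), array([0.5657, 0.0979, 0.108 ]), array([0.5618, 0.0948, 0.155 ])]
420.8336508331625 324.63626666388797 238.3101582594315 [ 0.5773466  -0.02911261  0.4924613 ] [-1.64342762e+01  1.22290288e-02 -8.98962222e+01] 3.8333 [ 0.50011421 -0.02941474  0.32975195] [-0.38521507  0.3251969  -0.80248435]
```

View pics/wr1.png

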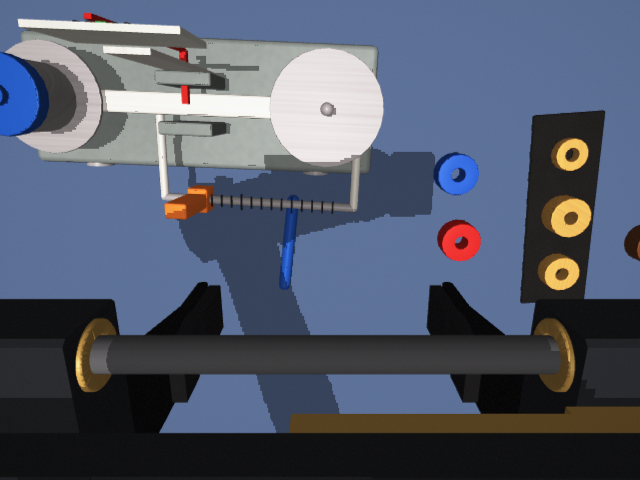

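The wrist view shows the whole balance. The spindle tip is at (327,109), the rider at (200,200), the pointer at (185,75) and the rings at (570,154), (570,217) and (562,272). Next I'll locate these points and weigh the bucket by pressing the pan gently, 13 mm down to level.

```bash
python3 - <<'E'
from h import *
f=env.grab_frame('wrist')
def ell(lo,hi,roi): return blobs(f,lo,hi,300,roi)
g=cv2.cvtColor(f['image'],cv2.COLOR_BGR2HSV);print(g[140,340],g[105,230],g[109,327])
p=ell((0,0,150),(179,40,255),(268,30,400,180));print(p)
print('pan',[np.round(back(f,b[:2],.108),4) for b in p],'tip',np.round(back(f,(326.5,109),.160),4))
for b in blobs(f,(10,90,90),(30,255,255),300,(500,120,620,320)): print('w',np.round(b,1),np.round(back(f,b[:2],.02),4))
for b in blobs(f,(5,150,90),(22,255,255),100,(130,160,240,240)): print('rider',np.round(b,1))
tip=back(f,(326.5,109),.160); x,y=tip[0]-.030,tip[1]
env.gripper_to(0.0,5)
env.goto([x,y,.20],[180,0,0]);env.move_straight([x,y,.118],rate=.08);env.dwell(.5)
f0=np.mean([ (env.dwell(.05),env.read_state()['force'])[1] for _ in range(8)],0)
hit=env.move_straight([x,y,.100],rate=.02,force_limit=1.0);z=env.read_state()['position'][2];print('hit',hit,z)
if hit:
  for dz in(.008,.0125,.016):
    env.move_straight([x,y,z-dz],rate=.02);env.dwell(.4)
    F=np.array([(env.dwell(.05),env.read_state()['force'])[1] for _ in range(8)])-f0
    print(dz,F.mean(0),F.std(0)[2],F.mean(0)[2]/9.81*1000,env.read_state()['position'])
  env.move_straight([x,y,.125],rate=.03)
env.move_straight([x,y,.22],rate=.2)
print(env.read_state()['clock'])
E
```

```text
[  0   5 235] [ 30   4 248] [  3  10 226]
[(322.47133190161674, 101.64489376933153, 12339.5, np.float64(125.34408387418826))]
pan [array([ 0.5878, -0.0271,  0.108 ])] tip [ 0.5811 -0.0304  0.16  ]
w [ 558.7  271.5 1108.5   37.6] [ 0.3971 -0.3098  0.02  ]
w [ 566.6  215.7 1559.5   44.6] [ 0.4657 -0.308   0.02  ]
w [570.1 153.8 930.5  34.4] [ 0.5358 -0.3002  0.02  ]
rider [ 190.7  202.6 1184.    38.8]
hit True 0.10777395869780254
0.008 [-0.87456364 -1.62163277  3.0718507 ] 0.38189339789839305 313.13462820844654 [ 0.55103385 -0.03039162  0.09974748]
0.0125 [-1.08067329 -0.66326809  3.15531285] 0.4145474347141617 321.64249196515846 [ 0.55109829 -0.0303295   0.09525055]
0.016 [-1.31955736  0.61711522  3.35790753] 0.38600003328782134 342.29434607506784 [ 0.55109009 -0.03032781  0.09177119]
14.2
```

Holding the pan level took about 320 g and the rider is near 0, so the w300 plus some rider travel should balance the bucket. Before threading I'll check the camera bias: centre the ring with the gripper, release it, look again, then grasp.

```bash
python3 - <<'E'
from h import *
D=[180,0,0]
def look(x,y):
    env.goto([x-.081,y+.001,.30],D);env.dwell(.2);f=env.grab_frame('wrist');s=env.read_state()['position']
    c=pix(f,[x,y,.028]);
    b=[b for b in blobs(f,(10,90,90),(30,255,255),300) if np.hypot(b[0]-c[0],b[1]-c[1])<30]
    print(c,b,f['position']-s);return back(f,b[0][:2],.026)
env.gripper_to(1.0)
p=look(.466,-.308);print(p)
def at(p):
    env.goto([p[0],p[1],.09],D);env.move_straight([p[0],p[1],.008],rate=.12,force_limit=8)
at(p);env.gripper_to(.2,6);s=env.read_state();print(s['opening']*.087,s['position'],s['finger_force'])
env.gripper_to(1.0);env.move_straight([p[0],p[1],.09],rate=.2)
q=look(*p[:2]);print(q,'bias',q-p, env.read_state()['clock'])
at(q if abs(q[0]-p[0])<.004 else p)
E
```

```text
[326.92783735 110.75599336] [(327.38948695567836, 111.54456405780233, 1718.5, np.float64(46.776726666445754))] [0.07735014 0.00044145 0.16256719]
[ 0.4652663  -0.30847059  0.026     ]
0.04591118465807124 [ 0.46528945 -0.30852197  0.00802363] 5.999968486139551
[326.76836476 109.13562023] [(326.45704467353954, 109.1127338678885, 1746.0, np.float64(47.149509489575756))] [7.77446100e-02 1.10084430e-04 1.62032422e-01]
[ 0.46530234 -0.30816937  0.026     ] bias [3.60424534e-05 3.01212697e-04 0.00000000e+00] 22.3833
```

```bash
python3 - <<'E'
from h import *
D=[180,0,0]
env.gripper_to(.2,20);s=env.read_state();print(s['opening']*.087,s['position'])
x0,y0,_=s['position']
env.move_straight([x0,y0,.20],rate=.25)
X,Y=.5811,-.0307
env.goto([X,Y,.20],D);env.move_straight([X,Y,.172],rate=.1);env.dwell(.2)
hit=env.move_straight([X,Y,.145],rate=.03,force_limit=2.0);s=env.read_state();print('thread',hit,s['position'],s['force'])
if not hit:
    hit=env.move_straight([X,Y,.108],rate=.03,force_limit=1.5);s=env.read_state();print('down',hit,s['position'],s['force'])
print(s['clock'],s['opening']*.087)
E
```

```text
0.04555957875053458 [ 0.46533187 -0.30821601  0.00802017]
thread False [ 0.58130129 -0.03070415  0.14525631] [ 0.08821567 -0.49172058 -2.17520637]
down True [ 0.58072848 -0.0308309   0.11060868] [ 1.95131539 -0.08895709  0.01902202]
29.6583 0.045418639973883936
```

The ring threaded without contact and is seated on the pan. I'll release it and look.

```bash
python3 - <<'E'
from h import *
D=[180,0,0]
env.gripper_to(.8);s=env.read_state();p=s['position']
env.move_straight([p[0],p[1],.19],rate=.12)
env.goto([.50,.06,.30],D);env.gripper_to(0.0,5);env.dwell(.5)
f=env.grab_frame('wrist');cv2.imwrite('pics/wr2.png',f['image']);print(env.read_state()['clock'],f['position'],f['orientation'])
np.save('f2.npy',{k:f[k] for k in f},allow_pickle=True)
E
```

```text
33.7583 [0.57717876 0.06029231 0.46270972] [-1.64144730e+01  1.06565524e-02 -8.99423366e+01]
```

View pics/wr2.png

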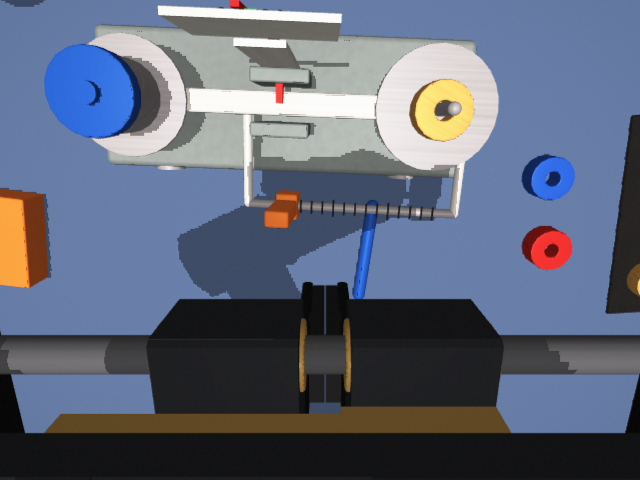

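The ring sits on the spindle at (453,108), the rider is at (283,208) and the pointer tip at (236,4). I'll zoom in on the pointer and rider and fit the balance pose.

```bash
python3 - <<'E'
import cv2,numpy as np
a=cv2.imread('pics/wr2.png')
A=cv2.resize(a[0:120,200:360],None,fx=4,fy=4,interpolation=0)[:300]
B=cv2.resize(a[180:240,240:320],None,fx=5,fy=5,interpolation=0);C=cv2.resize(a[80:140,420:500],None,fx=5,fy=5,interpolation=0)
o=np.zeros((600,800,3),np.uint8);o[:300,:640]=A;o[300:600,:400]=B;o[300:600,400:800]=C
cv2.imwrite('pics/c2.png',o)
E
```

```text
(no output)
```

View pics/c2.png

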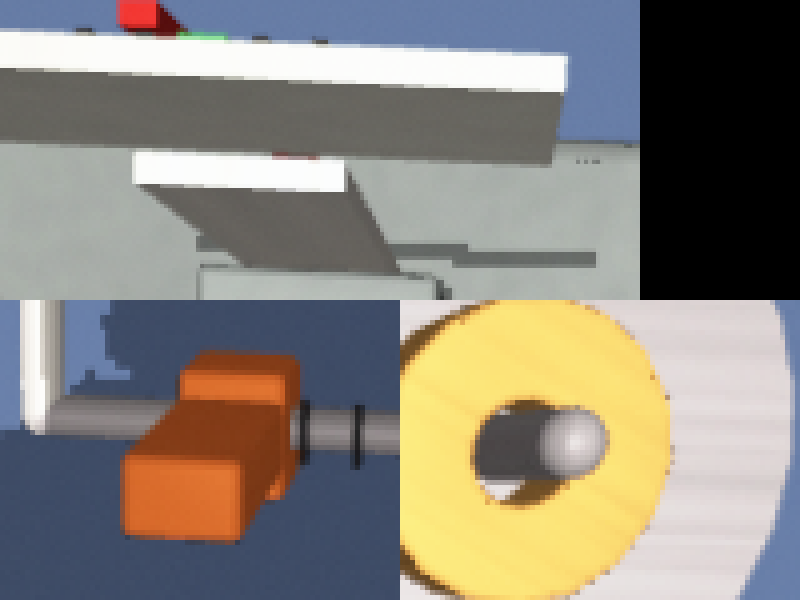

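```bash
python3 - <<'E'
from h import *
from scipy.optimize import least_squares
f=np.load('f2.npy',allow_pickle=True).item()
obs=[(97,25),(474,41.5),(109,163)]
def pts(v):
    x,y,a,t,r,h=v;c,s=np.cos(a),np.sin(a)
    W=lambda X,Y,Z:(x+c*X-s*Y,y+s*X+c*Y,Z)
    tilt=lambda X,Y,Z:W(X,Y*np.cos(t)+(Z-.075)*-np.sin(t),.075+Y*np.sin(t)+(Z-.075)*np.cos(t))
    return [W(.065,.18,.034),W(.065,-.18,.034),W(-.065,.18,.034),W(0,-.13*np.cos(t),.147-.13*np.sin(t)),tilt(.046,0,.218),tilt(-.09,-r,h)]
px=np.array(obs+[(454.7,108.2),(235,3),(276.4,219.6)])
sg=np.array([2,2,2,.7,1.5,1.5])[:,None]
res=least_squares(lambda v:((np.array([pix(f,p) for p in pts(v)])-px)/sg).ravel(),[.58,.1,-.04,-.06,.005,.15])
print(np.round(res.x,4),np.round(res.fun.reshape(-1,2)*sg,1),np.round(pts(res.x)[5],4))
E
```

```text
[ 0.5861  0.0991 -0.0374 -0.0676  0.0074  0.1339] [[-6.4 -1.9]
 [ 4.8 -2.1]
 [-3.2  2. ]
 [ 0.4  0.2]
 [ 0.2  0.8]
 [-0.  -0. ]] [0.496  0.099  0.1342]
```

The fit gives a tilt of about -0.066 and a rider place of about 0.007, so M is about 322 g, which agrees with the pan press. I'll push the rider about 10 mm first and look again.

```bash
cat >> h.py <<'E'
def push(Y):   # TCP to balance-frame Y beside the tab, pushing towards -y
    D=[180,0,-2.1];P=lambda Y,z:[.5861-.09+.0374*Y,.0991+Y+.0034,z]
    env.goto(P(.040,.17),D);env.move_straight(P(.040,.110),rate=.12);env.dwell(.15)
    f0=env.read_state()['force']
    hit=env.move_straight(P(Y,.110),rate=.025,force_limit=5);s=env.read_state()
    print('push',hit,np.round(s['position'],4),np.round(np.array(s['force'])-f0,2))
    env.move_straight(P(.040,.110),rate=.05);env.move_straight(P(.040,.18),rate=.2)
def tilt(name):
    env.goto([.55,.099,.33],[180,0,0]);env.dwell(.9)
    for i in (0,1):
        f=env.grab_frame('wrist');
        r=blobs(f,(0,120,60),(4,255,255),15,(200,20,450,200));g=blobs(f,(50,60,60),(80,255,255),4,(200,20,450,200))
        if i==0: env.dwell(.3)
    cv2.imwrite(f'pics/{name}.png',f['image'])
    print('red',np.round([(*b[:3],*back(f,b[:2],.218)[:2]) for b in r],4),'\ngreen',np.round([(*b[:3],*back(f,b[:2],.215)[:2]) for b in g],4),env.read_state()['clock'])
    return f
E
python3 - <<'E'
from h import *
push(.008);f=tilt('t1')
a=f['image'];cv2.imwrite('pics/t1c.png',cv2.resize(a[20:260,180:500],None,fx=2.5,fy=2.5,interpolation=0))
E
```

```text
push False [0.4964 0.1107 0.1099] [ 0.21  1.04 -0.17]
red [[3.248841e+02 1.497681e+02 9.200000e+01 6.054000e-01 9.920000e-02]
 [3.203333e+02 1.074152e+02 1.160000e+02 6.313000e-01 1.020000e-01]] 
green [[3.287451e+02 1.145098e+02 8.500000e+00 6.271000e-01 9.670000e-02]] 39.95
```

View pics/t1c.png

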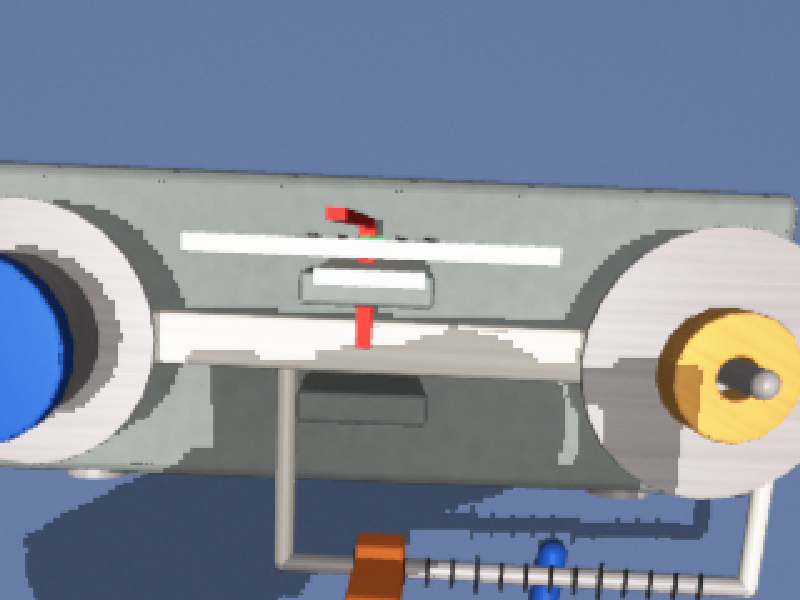

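The crop puts the pointer tip at full-image (314,105) and the green level mark at (329,115). The tilt is about -0.065, so the rider has only just begun to slide. I'll push on by about 12 mm.

```bash
python3 - <<'E'
from h import *
push(-.004);f=tilt('t2')
a=f['image'];cv2.imwrite('pics/t2c.png',cv2.resize(a[20:260,180:500],None,fx=2.5,fy=2.5,interpolation=0))
E
```

```text
push False [0.496  0.0985 0.11  ] [ 0.61  0.41 -1.49]
red [[3.255000e+02 1.500278e+02 9.600000e+01 6.052000e-01 9.880000e-02]
 [3.252544e+02 1.076667e+02 7.600000e+01 6.312000e-01 9.900000e-02]] 
green [[3.285e+02 1.145e+02 9.000e+00 6.271e-01 9.690e-02]] 46.925
```

View pics/t2c.png

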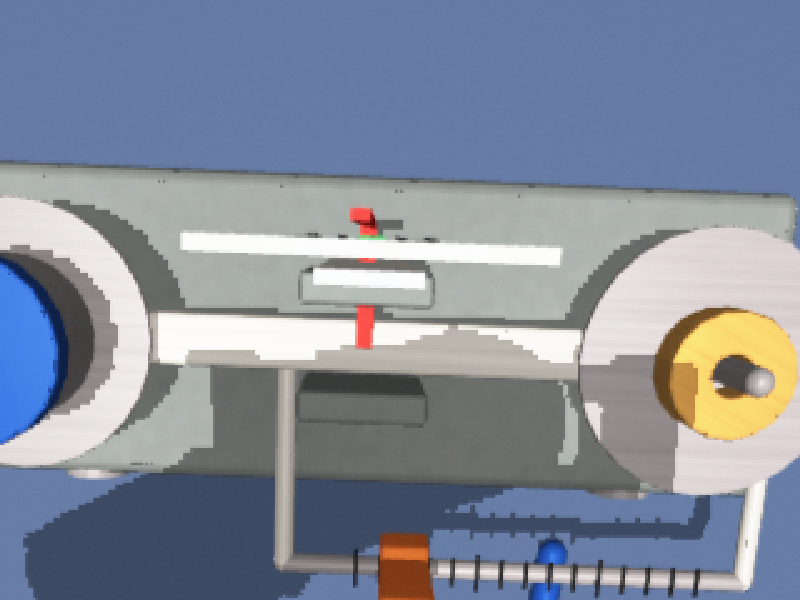

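The tip is now at full-image (324,106) against the mark at (329,115), a tilt of about -0.018, so about 4 mm more is needed.

```bash
python3 - <<'E'
from h import *
push(-.008);f=tilt('t3')
a=f['image'];cv2.imwrite('pics/t3c.png',cv2.resize(a[20:260,180:500],None,fx=2.5,fy=2.5,interpolation=0))
E
```

```text
push False [0.4958 0.0946 0.11  ] [ 0.12  0.72 -1.37]
red [[3.255646e+02 1.500136e+02 9.800000e+01 6.052000e-01 9.870000e-02]
 [3.273750e+02 1.077865e+02 6.400000e+01 6.311000e-01 9.760000e-02]] 
green [[3.285e+02 1.145e+02 9.000e+00 6.271e-01 9.690e-02]] 54.1417
```

View pics/t3c.png

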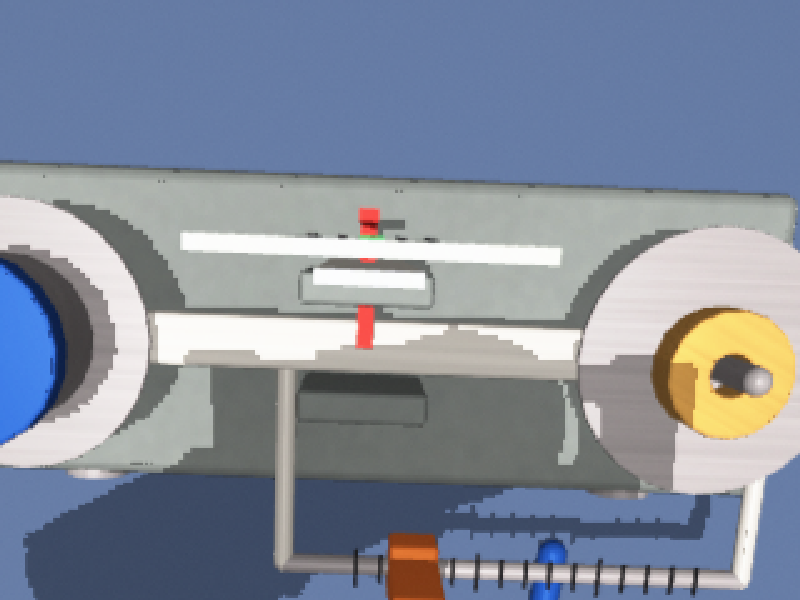

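The pointer is upright, with the tip at full-image (328,106) in line with the green mark at (329,115), so the beam is level within about 0.005 rad. The ring is on the spindle and the gripper is clear, so I'm handing it in.

```bash
python3 -c "
from workcell import env
print(env.close_job())"
```

```text
the job is handed in; nothing more can be done
None
```

The job is handed in, with no verdict returned: the w300 is on the spindle and the rider at about 22 mm, which puts the bucket at roughly 322 g, and the beam looked level within about 0.005 rad in the last picture.

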